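Prop the large bench meter up on its over-centre leg

ROBOT

A 6-joint arm with a two-finger parallel gripper is mounted at the origin on the work surface. World frame = base frame: x ahead of the robot, y to its left, z up, the work surface at z = 0. Lengths are in m, angles in rad, forces in N, time in s.
With the tool pointing down it reaches from about 0.275 to 0.825 m from the base axis. Payload 5.2 kg.
Tool frame: the origin (TCP) lies midway between the tips of the shut fingers; the grasp point (between the pads) lies 19 mm behind it (robot.grip_depth is the distance from the TCP to the grasp point, in m); z points along the fingers, y is the direction in which the jaws open and shut (so a half turn about z gives the same grasp; the last joint's range is limited). The gripper opens to 93 mm and grips with 3 to 60 N. Pads are 15 mm wide; open, the fingers measure 128 mm over their backs; the gripper's body (75 mm by 188 mm) begins 65 mm behind the grasp point.
Start: joints at [1.005, 0.259, 1.535, -0, 1.348, -0.203], TCP at [0.195, 0.514, 0.183] pointing down, gripper open.
Joint ranges: [-3.14, 3.14], [-0.91, 2.08], [0.19, 2.58], [-1.22, 4.36], [0.22, 2.71], [-3.12, 3.12]. Speed limits (rad/s): [2.57, 2.57, 3.14, 3.14, 3.14, 3.14].

INTERFACE

Orientations are given as a unit quaternion [w, x, y, z].
In Python, from plant import robot gives the robot as it stands. The module is installed in compiled form; this text tells all that it offers.
- The arm moves only by the tool apply_moves, never from a script. Its argument "plan" is a list of rows, each a list of 5 numbers: the shift along the world's x, y, z in cm, then the turn about the world's z in rad, then the opening, from -1 (shut) to 1 (fully open), so that 0 is half open. In form: [[x, y, z, roll, gripper], ...]. A call has 1 to 10 rows; each row is the pose to reach, as a shift and turn from the pose measured when the call began; what a row does not reach only later rows make up. A row lasts 1/12 s, in which the tool goes at most 41.7 mm and 7.16 degrees, less where a joint would pass 70% of its speed; a pose out of reach is approached as far as the arm can. A call with a gripper value outside its range is refused whole. The fingers move at their own pace and stop on an object; "force" is the grip in N (left out, the last holds). Time passes only in rows, so rows that repeat a pose let the fingers close. It gives the time, the measured TCP pose, the force and the opening at its end, in the units of the state.
- robot.get_state(): the state, without advancing time (a new reading comes with each control period).
- robot.capture(name): name is "side" or "top" or "wrist"; returns a dict with "img" (400x640x3 uint8, red, green, blue), "z_map" (400x640 float32, m along the optical axis (not along the pixel's ray), 0 where there is no reading), "K" (3x3 intrinsics, pixels), "distortion" ([k1, k2, p1, p2, k3] as OpenCV has them; the pictures are not rectified), "world_from_camera" (4x4, takes a point from camera to world coordinates); the wrist camera has in their place "T_tool_cam" (4x4, takes a point from camera to tool coordinates, whose origin is the TCP and whose axes are the flange's). Camera axes: x right, y down, z forward; pixel columns grow to the right and rows downward; lengths in m; the calibration is good to about 2 mm. A picture is of the moment at which its call begins: read the wrist's pose just before it.
- robot.hand_in(): hands the job in, once; it reports no verdict.
The state is a dict: "clock": time; "joint_positions": joint angles; "qvel": joint speeds; "tau": joint torques, N m; "tcp_pos": TCP position; "eef_rot": TCP orientation; "ft_force": force on the tool from outside, world axes, zero at the start; "moment": the same for the moment, N m; "grip_width": opening from 0.0 (shut) to 1.0 (fully open).
Only numpy, scipy, OpenCV 4.12 (cv2) and the standard library are available. Lean on these libraries where they do the work, as an engineer would, in place of code of your own. Each camera call takes 0.05 s, during which the arm holds its last target.

TASK

The larger of the two bench meters lies flat in its dock. Swing the black crank handle at its side up and over, away from the meter's hinged edge, until its spring-loaded prop leg goes past over-centre and locks against its stop, so the meter stands sloped on the leg; then let go. Leave the smaller meter and its leg folded as they are.

Things in the scene. Friction and masses are not known exactly. Their poses are not given: they have to be found in the camera images.
- dock: Dark steel dock plate of the LARGER meter, 210 mm (x) by 190 mm (y) by 4 mm, screwed to the bench. Origin: centre of its underside; z up. The meter is hinged along dock y at dock x = -90 mm, height 22 mm. The prop leg's shaft also runs along dock y, at dock x = +10 mm, height 22 mm; its crank handle is outside the meter on the +y side.
- prop_leg_grip (a point): Middle of the larger meter's crank handle (turns with it): a black bar 16 mm thick and 74 mm long, lying along dock y, this point at dock y = 135 mm, its axis 100 mm from the shaft's. A 10 mm steel arm joins its inner end to the shaft. At leg angle q it is at dock x = 10 + 100 cos(2.182 - q) mm, height 22 + 100 sin(2.182 - q) mm.
- prop_leg (a joint): Angle of the larger meter's leg and handle (one crank), rad: 0 folded (handle leans to dock -x, 104 mm high), 1.309 locked on its stop (leans to +x, 99 mm high). Over-centre at about 0.96: let go before, spring and weight fold it; after, they drive it to the stop. The leg, 64 mm with a roller, lifts the meter from below. Moving the handle takes up to about 15 N, most at the start.
- meter (a joint): Tilt of the LARGER meter, rad: 0 flat (top 50 mm above the bench), about 0.75 standing on the locked leg, up to 0.79 on the way. A grey slab 180 mm by 160 mm by 28 mm with a framed display and twelve white keys; hinged at the dock's -x edge, so the +x edge rises. It only rests on the leg.
- small_leg (a joint): Angle of the SMALLER meter's leg and handle, rad: 0 folded, 1.309 locked. The same mechanism in a smaller dock: plate 150 by 120 mm, grey slab 120 by 90 by 22 mm with four keys, handle 70 mm from its shaft. It must stay folded.
Mind the look-alikes: they are no part of the job. Leave any purple or red look-alike of the part that bears small_leg alone.

How it is judged:
At the end, for the whole second after the job is handed in: The larger meter's prop leg is past over-centre against its stop (above 1.2 rad), the larger meter stands at rest on it at 0.65 to 0.85 rad, and the smaller meter's leg is still folded (below 0.15 rad) (value of joint prop_leg above 1.2 rad and value of joint meter between 0.65 and 0.85 rad and velocity of joint meter between -0.05 and 0.05 rad/s and value of joint small_leg below 0.15 rad); the robot touches nothing.
It fails at once if the smaller meter's leg is swung (value of joint small_leg above 0.4 rad).
It also fails if it takes over 32 s, if anything falls off the work surface, if the arm or the gripper's body presses on something with over 40 N, if the wrist force passes 120 N, or if a joint passes its speed limit or range.

## Working session

There is one attempt and no reset: what is moved stays moved. The work goes in short steps, Python scripts to look and compute and a tool call to move; the robot and the scene stay as the last step left them, time stands still between calls to the robot, and variables do not carry over. Pictures are saved under pics/ and viewed, and the job is handed in when it is done.

Besides the shell and the picture viewer there is one more tool, called after ">>>" in YAML: its name, and indented under it one key for each argument. apply_moves: Moves the arm, as the interface text tells. Its arguments: {"type":"object","properties":{"plan":{"type":"array","items":{"type":"array","items":{"type":"number"}}},"force":{"type":"number"}},"required":["plan"]}

```bash
mkdir -p pics
python3 - <<'E'
from plant import robot
import cv2,numpy as np
s=robot.get_state();print(s)
for n in("top","side"):
    c=robot.capture(n);cv2.imwrite(f"pics/{n}0.png",c["img"][:,:,::-1]);np.savez(f"{n}0.npz",**c);print(n,c["K"],c["distortion"],c["world_from_camera"])
E
```

```text
{'clock': 0.0, 'joint_positions': array([ 1.00522754e+00,  2.59339655e-01,  1.53610225e+00, -2.72429158e-05,
        1.34798398e+00, -2.02809553e-01]), 'qvel': array([ 0.00184918,  0.00124961,  0.0009407 ,  0.00046329, -0.00137833,
        0.00214571]), 'tau': array([ 6.56431257e-04, -4.37312186e+01, -2.84007490e+01,  7.19195441e-02,
        4.18030797e-02, -1.38854521e-04]), 'tcp_pos': array([0.19482417, 0.51367458, 0.18191188]), 'eef_rot': array([-3.31240132e-04,  1.80383680e-01,  9.83595896e-01, -8.54773558e-04]), 'ft_force': array([0.05068627, 1.33118756, 0.10227224]), 'moment': array([-0.01199748, -0.04874632,  0.0175325 ]), 'grip_width': 1.002795884394839}
top [[419.75319497   0.         320.67274554]
 [  0.         419.75319497 201.32333545]
 [  0.           0.           1.        ]] [-0.09785243  0.          0.          0.          0.        ] [[ 0.01088041 -0.98566229  0.16837893  0.22184685]
 [-0.9998561  -0.00853244  0.01466179  0.01453877]
 [-0.01301489 -0.16851422 -0.9856133   1.09432232]
 [ 0.          0.          0.          1.        ]]
side [[437.73142773   0.         321.17884084]
 [  0.         437.73142773 197.35555819]
 [  0.           0.           1.        ]] [-0.09056221  0.          0.          0.          0.        ] [[ 0.92450061 -0.29107931  0.24611271  0.12859639]
 [-0.38096543 -0.72726361  0.57092292 -0.55193145]
 [ 0.01280497 -0.62157903 -0.7832468   0.86820724]
 [ 0.          0.          0.          1.        ]]
```

View pics/top0.png

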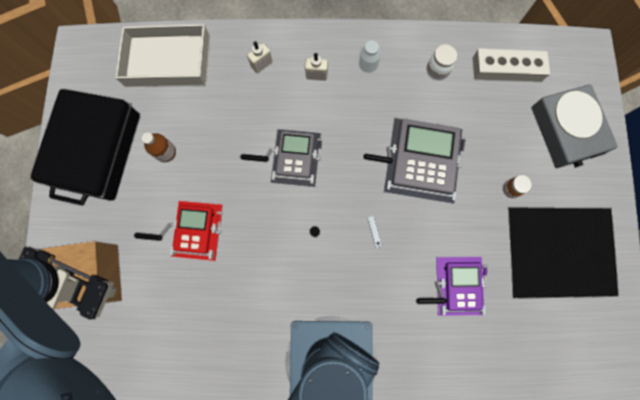

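View pics/side0.png

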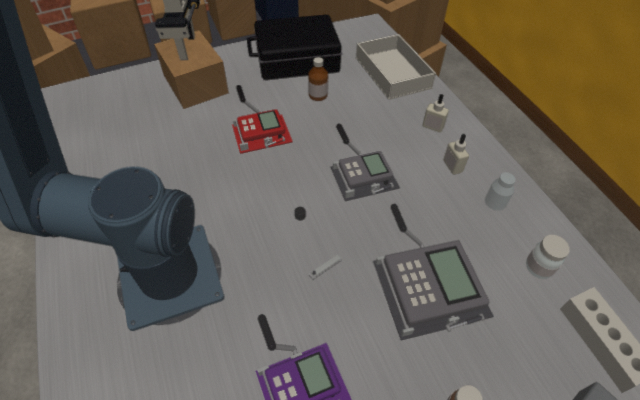

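```bash
cat > h.py <<'E'
import numpy as np,cv2
def cloud(c,T=None):
    T=c["world_from_camera"] if T is None else T
    z=c["z_map"];h,w=z.shape
    u,v=np.meshgrid(np.arange(w),np.arange(h))
    p=cv2.undistortPoints(np.stack([u,v],-1).reshape(-1,1,2).astype(float),c["K"],c["distortion"]).reshape(h,w,2)
    P=np.dstack([p[...,0]*z,p[...,1]*z,z])
    return P@T[:3,:3].T+T[:3,3]
E
python3 - <<'E'
from h import *
for n,(r0,r1,c0,c1) in {"top":(105,215,350,480),"side":(190,345,360,505)}.items():
    c=dict(np.load(n+"0.npz"));W=cloud(c)
    cv2.imwrite(f"pics/{n}crop.png",cv2.resize(c["img"][r0:r1,c0:c1,::-1],None,fx=4 if n=="top" else 3.8,fy=4 if n=="top" else 3.8,interpolation=cv2.INTER_CUBIC))
    im=c["img"].astype(int)
    m=np.zeros(im.shape[:2],bool);m[r0:r1,c0:c1]=1
    dark=(im.max(2)<45)&m&(c["z_map"]>0)&(W[...,2]>.06)
    P=W[dark];print(n,"handle",len(P),P.mean(0),P.min(0),P.max(0))
    d=P-P.mean(0);print(np.linalg.svd(d,full_matrices=False)[2][0], np.median(P,0))
    top=m&(abs(W[...,2]-.05)<.006)
    Q=W[top];print("slab",len(Q),Q.mean(0))
    r=cv2.minAreaRect((Q[:,:2]*1000).astype(np.float32));print(r)
    for px in ([(427,160),(378,157),(398,158),(388,187),(453,198)] if n=="top" else [(400,218),(420,243)]): print(px,W[px[1],px[0]],im[px[1],px[0]])
E
```

```text
top handle 125 [ 0.49699914 -0.10965156  0.1101459 ] [ 0.48790964 -0.14268605  0.10109357] [ 0.50550687 -0.07476394  0.11433437]
[-0.1527732  -0.98801399 -0.02210677] [ 0.49731064 -0.10902433  0.11019773]
slab 3978 [ 0.52221114 -0.24329376  0.04983617]
((526.5765380859375, -232.45538330078125), (185.38536071777344, 179.53050231933594), 80.70864868164062)
(427, 160) [ 0.50992739 -0.24218297  0.05278123] [132 128 131]
(378, 157) [ 0.50030796 -0.10871319  0.10990435] [32 31 33]
(398, 158) [ 0.51611546 -0.16841159  0.04652098] [119 115 118]
(388, 187) [ 0.44407806 -0.14445649  0.02384975] [189 198 198]
(453, 198) [ 0.41620275 -0.31381368  0.02545154] [189 197 200]
side handle 107 [ 0.49761294 -0.11324978  0.11286872] [ 0.48931031 -0.14514132  0.10851912] [ 0.50815755 -0.07967525  0.116503  ]
[-0.14536466 -0.98926831 -0.01474223] [ 0.49771728 -0.11465215  0.11295974]
slab 5628 [ 0.52432869 -0.24998806  0.05242074]
((616.7384643554688, -227.48822021484375), (402.6295471191406, 207.34548950195312), 11.96367359161377)
(400, 218) [ 0.50012372 -0.11680806  0.11430494] [46 43 43]
(420, 243) [ 0.54744654 -0.15014055  0.03587677] [97 95 95]
```

View pics/topcrop.png

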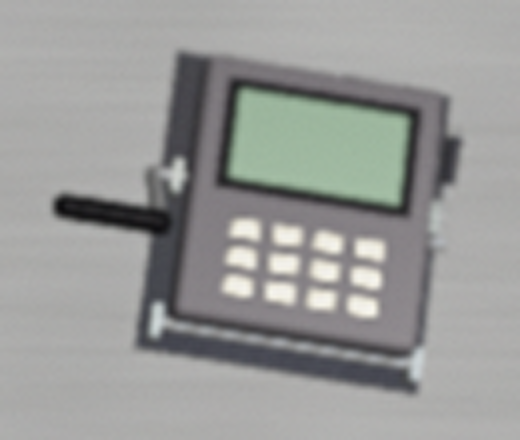

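View pics/sidecrop.png

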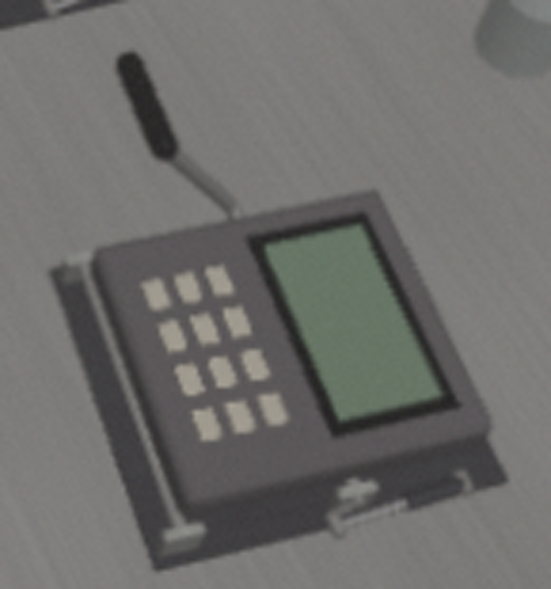

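Top view: there are five candidates.
- Large grey meter at (427,160), with its crank at (378,157). It has twelve keys, so this is the one.
- Small grey meter at (297,157), with four keys. It stays folded.
- Red look-alike at (195,230) and purple look-alike at (462,287). Both are left alone.

The enlarged crop confirms twelve keys, the hinge on the robot side (−x), and the handle at about (0.4975, −0.111). Its top is at z≈0.112, so the axis is at about 0.104 as expected. Dock yaw is about −0.155.

>>> apply_moves:
  plan:
    - [0.5,-1,4,-0.12,1]
    - [3,-5,8,-0.25,1]
    - [5,-9,8,-0.37,1]
    - [7,-13,8,-0.5,1]
    - [9,-17,8,-0.62,1]
    - [11,-21,8,-0.75,1]
    - [13,-25,8,-0.87,1]
    - [15,-29,8,-1.0,1]
    - [17,-33,8,-1.1,1]
    - [19,-37,8,-1.2,1]

```text
clock: 0.93
tcp_pos: [0.3667, 0.1784, 0.2619]
eef_rot: [-0.001, 0.706, 0.708, -0.0]
ft_force: [0.9, 0.6, -0.9]
grip_width: 1.001
```

>>> apply_moves:
  plan:
    - [2,-4,0,-0.1,1]
    - [4,-8,0,-0.16,1]
    - [6,-12,0,-0.16,1]
    - [8,-16,0,-0.16,1]
    - [10,-20,0,-0.16,1]
    - [11.5,-24,-1,-0.16,1]
    - [13.1,-28,-2,-0.16,1]
    - [13.1,-28.6,-4,-0.16,1]
    - [13.1,-28.6,-4,-0.16,1]
    - [13.1,-28.6,-4,-0.16,1]

```text
clock: 1.77
tcp_pos: [0.4966, -0.1084, 0.2198]
eef_rot: [-0.003, 0.761, 0.648, -0.001]
ft_force: [-0.4, -0.5, -0.4]
grip_width: 1.004
```

Run:
```python
from plant import robot
from h import *
from scipy.spatial.transform import Rotation as R
s=robot.get_state();print(s["tcp_pos"],s["eef_rot"],s["ft_force"],s["clock"])
c=robot.capture("wrist");cv2.imwrite("pics/w1.png",c["img"][:,:,::-1])
T=np.eye(4);T[:3,:3]=R.from_quat(np.roll(s["eef_rot"],-1)).as_matrix();T[:3,3]=s["tcp_pos"]
W=cloud(c,T@c["T_tool_cam"]);im=c["img"].astype(int)
m=(im.max(2)<60)&(W[...,2]>.085)&(W[...,2]<.125)&(c["z_map"]>0)&(abs(W[...,0]-.497)<.06)&(abs(W[...,1]+.11)<.07)
P=W[m];print(len(P),np.median(P,0),P.min(0),P.max(0),np.linalg.svd(P-P.mean(0),full_matrices=False)[2][0])
```

```text
[ 0.49657164 -0.10842256  0.21979177] [-0.00303381  0.76135014  0.64833255 -0.00128847] [-0.3771071  -0.51085248 -0.36748541] 1.7667
785 [ 0.50262886 -0.10622409  0.10942379] [ 0.49012811 -0.14150548  0.10455624] [ 0.51298637 -0.07283449  0.11250416] [-0.15570329 -0.98780298  0.00132337]
```

View pics/w1.png

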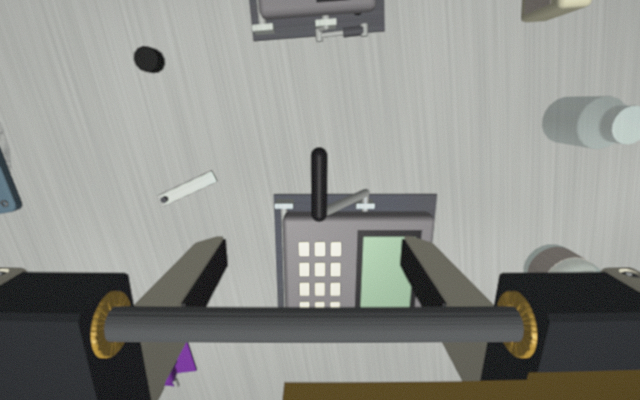

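The wrist view shows the handle at (319,185), centred between the jaws and aligned with the finger direction. It measures about (0.500, −0.107), axis z≈0.104, which agrees with the top view. I'll lower around it and close to a loose cage.

>>> apply_moves:
  plan:
    - [0.2,0,-3.5,0,1]
    - [0.2,0,-7,0,1]
    - [0.2,0,-10.5,0,1]
    - [0.2,0,-13.3,0,1]
    - [0.2,0,-13.3,0,1]
    - [0.2,0,-13.3,0,-0.45]
    - [0.2,0,-13.3,0,-0.45]
    - [0.2,0,-13.3,0,-0.45]
    - [0.2,0,-13.3,0,-0.45]
    - [0.2,0,-13.3,0,-0.45]
  force: 40

```text
clock: 2.65
tcp_pos: [0.5002, -0.1079, 0.0898]
eef_rot: [-0.001, 0.761, 0.649, 0.0]
ft_force: [0.1, -0.4, -0.3]
grip_width: 0.69
```

Run:
```python
from plant import robot
import cv2
print(robot.get_state()["ft_force"],robot.get_state()["grip_width"])
a=robot.capture("wrist")["img"];b=robot.capture("side")["img"]
cv2.imwrite("pics/w2.png",a[:,:,::-1]);cv2.imwrite("pics/s2.png",cv2.resize(b[130:350,300:540,::-1],None,fx=2.5,fy=2.5))
```

```text
[ 0.07236143 -0.37204505 -0.31288136] 0.6896444462264834
```

View pics/w2.png

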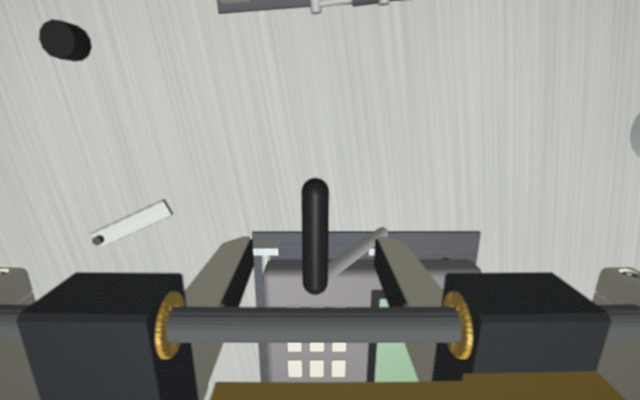

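View pics/s2.png

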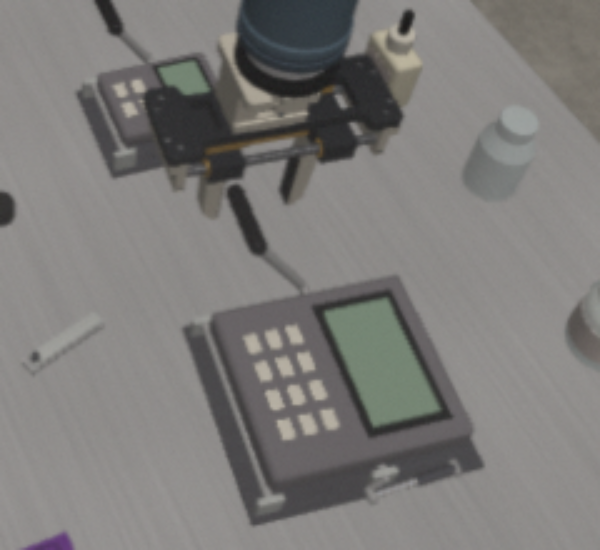

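The handle is between the fingers. I'll keep closing to the cage width.

>>> apply_moves:
  plan:
    - [0,0,-0.4,0,-0.45]
    - [0,0,-0.4,0,-0.45]
    - [0,0,-0.4,0,-0.45]
    - [0,0,-0.4,0,-0.45]
    - [0,0,-0.4,0,-0.45]
    - [0,0,-0.4,0,-0.45]
    - [0,0,-0.4,0,-0.45]
    - [0,0,-0.4,0,-0.45]

```text
clock: 3.42
tcp_pos: [0.4996, -0.1078, 0.0851]
eef_rot: [-0.001, 0.761, 0.649, -0.0]
ft_force: [0.3, 0.4, -0.6]
grip_width: 0.274
```

>>> apply_moves:
  plan:
    - [0.4,-0.06,0,0,-0.45]
    - [0.8,-0.12,0.2,0,-0.45]
    - [1.2,-0.19,0.45,0,-0.45]
    - [1.6,-0.25,0.7,0,-0.45]
    - [2.0,-0.31,0.9,0,-0.45]
    - [2.4,-0.38,1.05,0,-0.45]
    - [2.4,-0.38,1.05,0,-0.45]

```text
clock: 4.0
tcp_pos: [0.5249, -0.1119, 0.0961]
eef_rot: [-0.001, 0.761, 0.649, 0.0]
ft_force: [0.2, 0.1, 0.5]
grip_width: 0.275
```

Run:
```python
from plant import robot
import cv2
print(robot.get_state()["ft_force"],robot.get_state()["grip_width"])
a=robot.capture("wrist")["img"];b=robot.capture("side")["img"]
cv2.imwrite("pics/w3.png",a[:,:,::-1]);cv2.imwrite("pics/s3.png",cv2.resize(b[130:350,300:540,::-1],None,fx=2.5,fy=2.5))
```

```text
[0.23254314 0.11423145 0.46030804] 0.27501417037256926
```

View pics/s3.png

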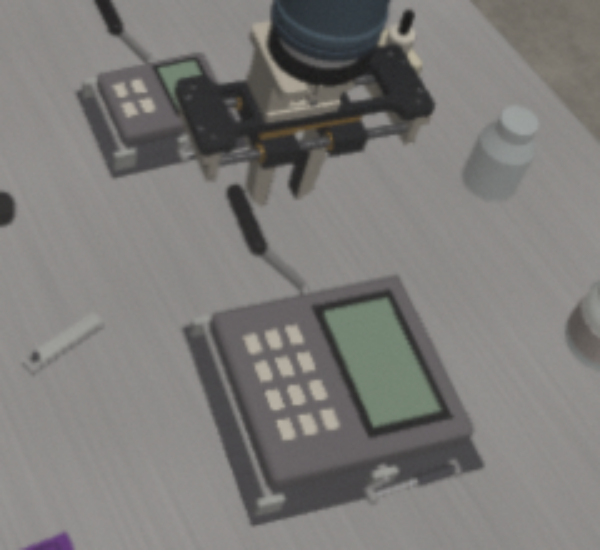

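The handle hasn't moved and there is no contact force, so the fingers missed it. I'll check where the fingertips and handle actually are.

Run:
```python
from plant import robot
from h import *
from scipy.spatial.transform import Rotation as R
s=robot.get_state()
T=np.eye(4);T[:3,:3]=R.from_quat(np.roll(s["eef_rot"],-1)).as_matrix();T[:3,3]=s["tcp_pos"]
print(s["tcp_pos"],T[:3,:3])
def proj(c,M,P):
    Mi=np.linalg.inv(M);r=cv2.Rodrigues(Mi[:3,:3])[0]
    return cv2.projectPoints(np.array(P,float),r,Mi[:3,3],c["K"],c["distortion"])[0].reshape(-1,2)
for n in("side","top","wrist"):
    c=robot.capture(n);M=T@c["T_tool_cam"] if n=="wrist" else c["world_from_camera"]
    pts=proj(c,M,[s["tcp_pos"],s["tcp_pos"]+[0,0,.019],[.4987,-.109,.104]])
    print(n,pts)
    im=np.ascontiguousarray(c["img"][:,:,::-1])
    W=cloud(c,M);i=c["img"].astype(int)
    m=(i.max(2)<60)&(W[...,2]>.085)&(W[...,2]<.125)&(c["z_map"]>0)&(abs(W[...,0]-.5)<.03)&(abs(W[...,1]+.11)<.06)
    P=W[m]; print(len(P),np.median(P,0),P.min(0),P.max(0)) if len(P) else 0
    for p,col in zip(pts,[(0,0,255),(0,255,0),(255,0,0)]): cv2.drawMarker(im,tuple(int(round(v)) for v in p),col,0,8,1)
    if n=="side": im=cv2.resize(im[130:350,300:540],None,fx=2.5,fy=2.5)
    cv2.imwrite(f"pics/{n}4.png",im)
```

```text
[ 0.52368125 -0.11155577  0.09552923] [[ 0.15756238  0.98750649 -0.00224123]
 [ 0.98750838 -0.15755926  0.00150612]
 [ 0.00113418 -0.00245054 -0.99999635]]
side [[406.94846661 217.93460333]
 [408.41794409 212.77504026]
 [396.95071347 218.26620432]]
166 [ 0.4980739  -0.11339124  0.11275893] [ 0.48876497 -0.14544051  0.10660773] [ 0.50808213 -0.07693262  0.11768752]
top [[378.30311181 149.45748126]
 [379.2531689  147.19090906]
 [377.83480428 158.29617054]]
wrist [[311.30147737 229.53857614]
 [310.99165295 241.38789072]
 [270.21539957 236.62810156]]
1137 [ 0.50753905 -0.08910198  0.10927756] [ 0.49593939 -0.14021956  0.10344266] [ 0.51463785 -0.07249986  0.11250573]
```

View pics/side4.png

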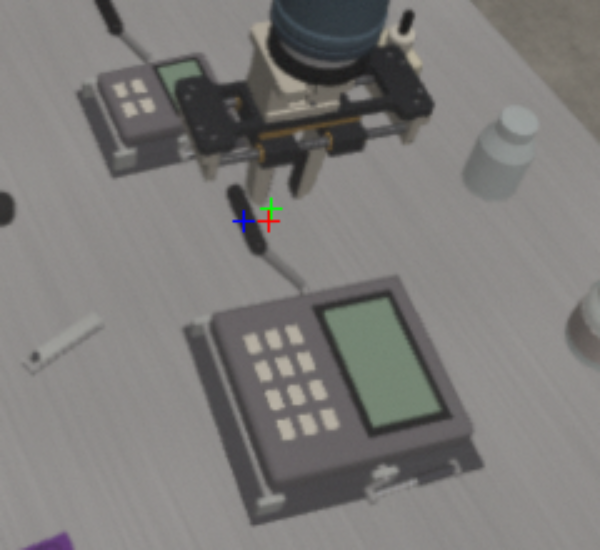

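View pics/wrist4.png

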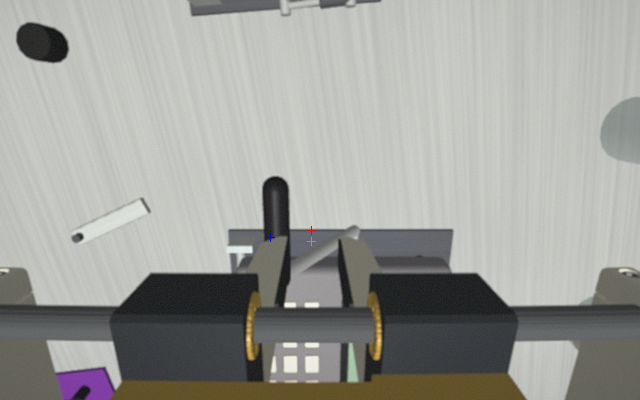

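Run:
```python
from plant import robot
from h import *
c=robot.capture("side");W=cloud(c)
for px in [(403,208),(404,210),(405,205),(419,205),(420,203),(416,206),(424,196),(402,200)]:
    print(px,W[px[1],px[0]].round(4),c["img"][px[1],px[0]])
m=(W[...,2]>.09)&(W[...,2]<.16)&(abs(W[...,0]-.524)<.06)&(W[...,1]>-.2)&(W[...,1]<0)&(c["z_map"]>0)
ys,xs=np.where(m)
im=c["img"][160:240,370:450,::-1].copy()
cv2.imwrite("pics/s5.png",cv2.resize(im,None,fx=7,fy=7,interpolation=0))
```

```text
(403, 208) [ 0.5008 -0.1171  0.1497] [111 107  99]
(404, 210) [ 0.5039 -0.1182  0.1427] [109 106  96]
(405, 205) [ 0.5032 -0.118   0.1598] [110 107  99]
(419, 205) [ 0.535  -0.1237  0.1513] [89 86 80]
(420, 203) [ 0.5367 -0.123   0.1565] [96 93 85]
(416, 206) [ 0.5357 -0.1152  0.1371] [69 68 67]
(424, 196) [ 0.5409 -0.1237  0.1785] [111 107  98]
(402, 200) [ 0.4944 -0.1153  0.1775] [100  95  89]
```

View pics/s5.png

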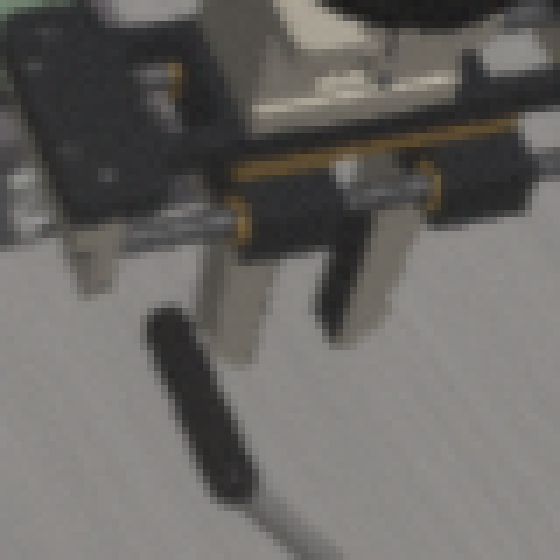

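Run:
```python
from plant import robot
from h import *
c=robot.capture("wrist");W=cloud(c,c["T_tool_cam"])
print(c["T_tool_cam"].round(4), robot.grip_depth)
for v in (238,242,246,252,260):
    for u in (265,275,284,343,350,358): print((u,v),W[v,u].round(4),c["img"][v,u],end=' ')
    print()
m=(abs(W[...,0])<.02)&(abs(W[...,1])<.03)&(W[...,2]>-.09)&(W[...,2]<.0)&(c["z_map"]>0)
P=W[m];print(len(P),P.min(0),P.max(0),np.percentile(P[:,2],[50,90,97,99.5]))
from scipy.spatial.transform import Rotation as R
s=robot.get_state()
c=robot.capture("side");W=cloud(c)
T=R.from_quat(np.roll(s["eef_rot"],-1)).as_matrix()
L=(W-s["tcp_pos"])@T
m=(abs(L[...,0])<.02)&(abs(L[...,1])<.03)&(L[...,2]>-.09)&(L[...,2]<.01)&(c["z_map"]>0)
P=L[m];print(len(P),P.min(0),P.max(0),np.percentile(P[:,2],[50,90,97,99.5]))
```

```text
[[ 4.000e-04 -9.607e-01 -2.777e-01  7.800e-02]
 [ 1.000e+00  7.000e-04 -8.000e-04  1.500e-03]
 [ 9.000e-04 -2.777e-01  9.607e-01 -2.009e-01]
 [ 0.000e+00  0.000e+00  0.000e+00  1.000e+00]] 0.0188
(265, 238) [-0.001  -0.0278 -0.0117] [35 35 38] (275, 238) [ 0.0094 -0.0187 -0.0364] [108 106  96] (284, 238) [ 0.0096 -0.014  -0.037 ] [120 118 105] (343, 238) [ 0.0098  0.0168 -0.0373] [117 117 105] (350, 238) [ 0.0102  0.0203 -0.0383] [120 119 108] (358, 238) [-0.0362  0.0401  0.073 ] [135 137 133] 
(265, 242) [ 0.0094 -0.0232 -0.0418] [108 106  94] (275, 242) [ 0.0097 -0.0181 -0.0425] [116 116 104] (284, 242) [ 0.0099 -0.0135 -0.0428] [119 118 108] (343, 242) [ 0.0098  0.0163 -0.0426] [117 117 105] (350, 242) [ 0.0101  0.0198 -0.0432] [115 115 102] (358, 242) [ 0.01    0.0239 -0.0431] [116 114 103] 
(265, 246) [ 0.0094 -0.0225 -0.0468] [117 116 105] (275, 246) [ 0.0096 -0.0176 -0.0471] [116 115 104] (284, 246) [ 0.0106 -0.0129 -0.0494] [110 108  97] (343, 246) [ 0.01    0.0159 -0.0479] [111 108  99] (350, 246) [ 0.0092  0.0195 -0.0462] [119 119 106] (358, 246) [ 0.01    0.0232 -0.048 ] [
[... 176 characters left out ...]
 0.0082  0.0157 -0.051 ] [81 82 74] (350, 252) [ 0.0105  0.0185 -0.056 ] [114 113 102] (358, 252) [ 0.0096  0.0225 -0.054 ] [118 116 106] 
(265, 260) [ 0.0098 -0.0203 -0.0629] [119 120 108] (275, 260) [ 0.0101 -0.0157 -0.0636] [119 116 105] (284, 260) [ 0.0085 -0.012  -0.0602] [37 33 34] (343, 260) [ 0.0085  0.0149 -0.0601] [38 34 38] (350, 260) [ 0.0098  0.0178 -0.0629] [113 115 103] (358, 260) [ 0.0098  0.0214 -0.0628] [117 117 104] 
4689 [-0.01926011 -0.02903889 -0.08995109] [ 0.01999103  0.02992854 -0.00655317] [-0.06118002 -0.01431789 -0.0113225  -0.00846151]
386 [-0.01999142 -0.02981751 -0.08986777] [ 0.0193425   0.0292603  -0.01096635] [-0.05833919 -0.01679906 -0.01531711 -0.01312228]
```

Depth from both the wrist and side cameras puts the real fingertips about 36 mm behind the reported TCP (tool z≈−0.036). The tips therefore passed over the handle, at z≈0.122 against a handle top of 0.112. I'll go back, open more, and go 36 mm lower.

>>> apply_moves:
  plan:
    - [-1.3,0.2,0.5,0,0.2]
    - [-2.5,0.35,0.5,0,0.2]
    - [-2.5,0.35,0.5,0,0.2]
    - [-2.5,0.35,0.5,0,0.2]
    - [-2.5,0.35,0.5,0,0.2]
    - [-2.5,0.35,0,0,0.2]
    - [-2.5,0.35,-1.0,0,0.2]
    - [-2.5,0.35,-2.0,0,0.2]
    - [-2.5,0.35,-2.5,0,0.2]
    - [-2.5,0.35,-2.5,0,0.2]

```text
clock: 5.23
tcp_pos: [0.497, -0.1074, 0.0683]
eef_rot: [-0.003, 0.761, 0.649, -0.001]
ft_force: [-0.5, 0.0, -0.6]
grip_width: 0.6
```

```bash
cat > look.py <<'E'
from plant import robot
import cv2,sys
n=sys.argv[1]
s=robot.get_state();print(s["clock"],s["tcp_pos"],s["ft_force"],s["grip_width"])
a=robot.capture("wrist")["img"];b=robot.capture("side")["img"]
import numpy as np
b=cv2.resize(b[150:310,350:510],(400,400),interpolation=2);a=cv2.resize(a[100:350,200:450],(400,400),interpolation=2)
cv2.imwrite(f"pics/l{n}.png",np.hstack([a,b])[:,:,::-1])
E
python3 look.py 6
```

```text
5.2333 [ 0.49696338 -0.1073555   0.06829784] [-0.48345748  0.00109361 -0.56893414] 0.5999511161477804
```

View pics/l6.png

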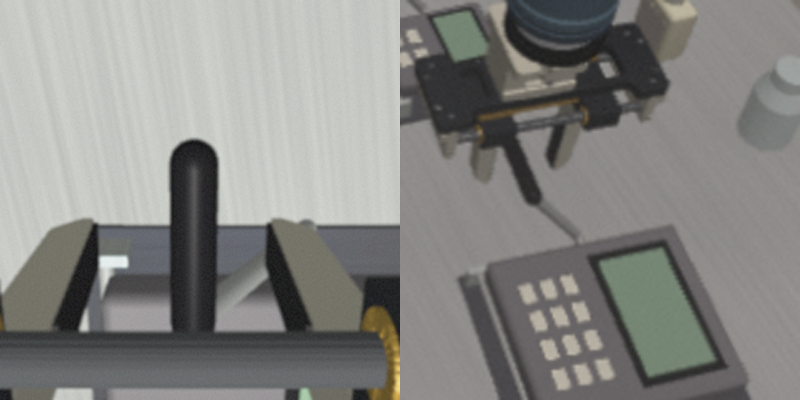

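The handle now sits between the fingers. I'll go a bit lower and close to the cage width.

>>> apply_moves:
  plan:
    - [0.1,0,-0.8,0,0.2]
    - [0.1,0,-1.7,0,-0.45]
    - [0.1,0,-1.7,0,-0.45]
    - [0.1,0,-1.7,0,-0.45]
    - [0.1,0,-1.7,0,-0.45]
    - [0.1,0,-1.7,0,-0.45]
    - [0.1,0,-1.7,0,-0.45]
    - [0.1,0,-1.7,0,-0.45]

```text
clock: 6.0
tcp_pos: [0.4993, -0.1079, 0.0532]
eef_rot: [-0.002, 0.761, 0.649, -0.001]
ft_force: [-0.2, 1.3, 0.3]
grip_width: 0.275
```

>>> apply_moves:
  plan:
    - [0.4,-0.06,0,0,-0.45]
    - [0.8,-0.12,0.2,0,-0.45]
    - [1.2,-0.19,0.45,0,-0.45]
    - [1.6,-0.25,0.7,0,-0.45]
    - [2.0,-0.31,0.9,0,-0.45]
    - [2.4,-0.38,1.05,0,-0.45]
    - [2.4,-0.38,1.05,0,-0.45]

```text
clock: 6.58
tcp_pos: [0.5208, -0.111, 0.0638]
eef_rot: [-0.004, 0.761, 0.649, -0.002]
ft_force: [-10.5, 1.5, 7.4]
grip_width: 0.283
```

```bash
python3 look.py 7
```

```text
6.5833 [ 0.52078382 -0.11102921  0.06376067] [-10.47958826   1.5149113    7.44162722] 0.28298126660870104
```

View pics/l7.png

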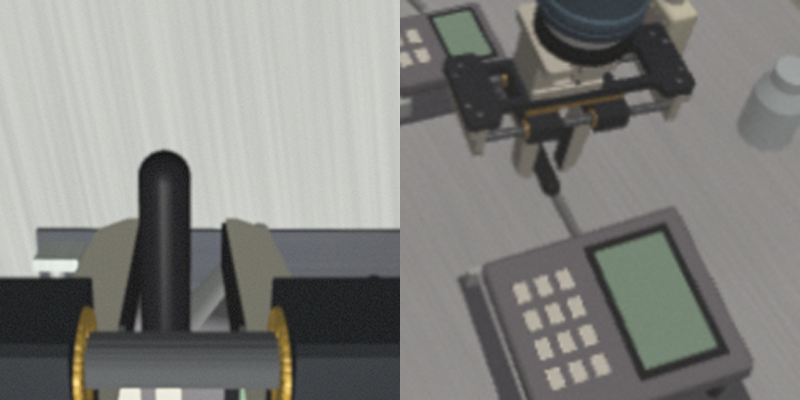

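The handle is swinging (10 N) and the meter has started to lift. I'll continue along the arc.

>>> apply_moves:
  plan:
    - [0.7,-0.11,0.25,0,-0.45]
    - [1.4,-0.22,0.45,0,-0.45]
    - [2.1,-0.33,0.62,0,-0.45]
    - [2.8,-0.44,0.72,0,-0.45]
    - [3.5,-0.55,0.8,0,-0.45]
    - [4.2,-0.66,0.82,0,-0.45]
    - [4.9,-0.77,0.75,0,-0.45]
    - [5.5,-0.87,0.7,0,-0.45]
    - [6.0,-0.95,0.62,0,-0.45]
    - [6.2,-0.98,0.6,0,-0.45]

```text
clock: 7.52
tcp_pos: [0.5837, -0.1211, 0.0693]
eef_rot: [-0.004, 0.761, 0.649, -0.002]
ft_force: [-0.9, -0.2, 0.8]
grip_width: 0.274
```

```bash
python3 look.py 8
```

```text
7.5167 [ 0.58366169 -0.12106852  0.06930461] [-0.94640481 -0.21483469  0.83185973] 0.2742331082845522
```

View pics/l8.png

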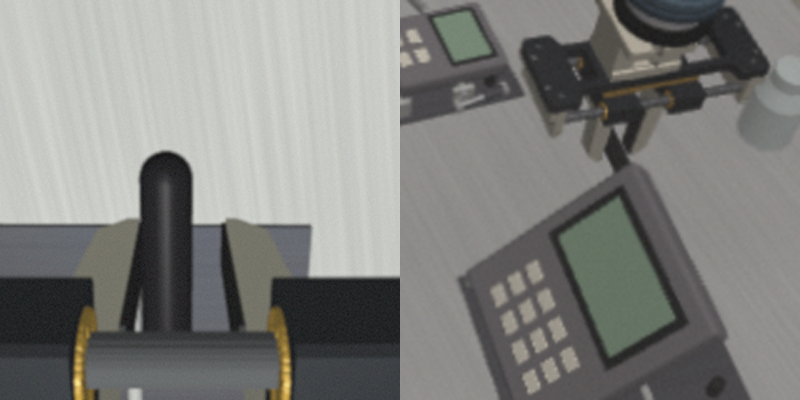

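>>> apply_moves:
  plan:
    - [0.6,-0.1,-0.15,0,-0.45]
    - [1.2,-0.19,-0.4,0,-0.45]
    - [1.8,-0.28,-0.65,0,-0.45]
    - [2.4,-0.38,-0.95,0,-0.45]
    - [3.0,-0.47,-1.25,0,-0.45]
    - [3.5,-0.55,-1.55,0,-0.45]
    - [4.0,-0.63,-1.9,0,-0.45]
    - [4.2,-0.66,-2.0,0,-0.45]
    - [4.2,-0.66,-2.0,0,-0.45]

```text
clock: 8.37
tcp_pos: [0.6251, -0.1275, 0.0486]
eef_rot: [-0.005, 0.761, 0.649, -0.003]
ft_force: [0.3, 0.0, -0.5]
grip_width: 0.273
```

```bash
python3 look.py 9
```

```text
8.3667 [ 0.6250811  -0.12749855  0.04857543] [ 0.31038889  0.03143751 -0.48287454] 0.2730014497605189
```

View pics/l9.png

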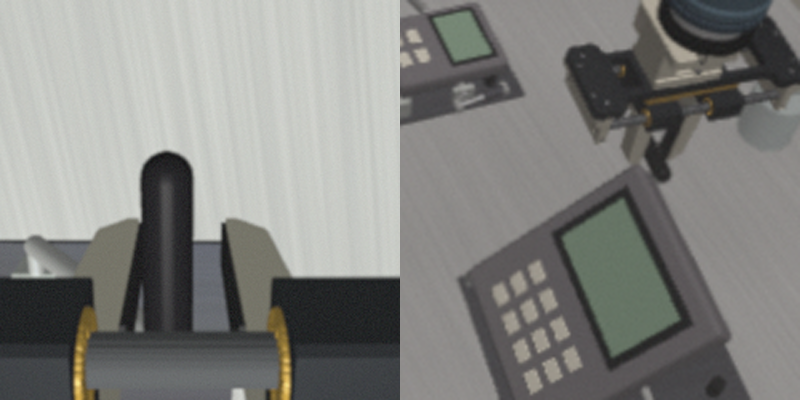

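Zero force and about 122 mm of handle travel, which matches the stop at 121.7. A small push will confirm it.

>>> apply_moves:
  plan:
    - [0.3,-0.05,-0.1,0,-0.45]
    - [0.5,-0.08,-0.2,0,-0.45]
    - [0.5,-0.08,-0.2,0,-0.45]

```text
clock: 8.72
tcp_pos: [0.6256, -0.1275, 0.0473]
eef_rot: [-0.008, 0.76, 0.649, -0.005]
ft_force: [-12.2, 1.1, 9.2]
grip_width: 0.278
```

It is firm against the stop. Now I'll back off, open and lift clear.

>>> apply_moves:
  plan:
    - [-0.3,0.05,0,0,0.2]
    - [-0.3,0.05,0,0,0.2]
    - [-0.3,0.05,0,0,0.2]
    - [-0.3,0.05,0,0,0.2]
    - [-0.3,0.05,0,0,0.2]
    - [-0.3,0.05,2,0,0.2]
    - [-0.3,0.05,5,0,0.2]
    - [-0.3,0.05,9,0,0.2]
    - [-0.3,0.05,13,0,0.2]
    - [-0.3,0.05,16,0,0.2]

```text
clock: 9.55
tcp_pos: [0.6236, -0.1272, 0.2108]
eef_rot: [-0.006, 0.76, 0.649, -0.004]
ft_force: [-0.3, -0.0, 0.6]
grip_width: 0.599
```

>>> apply_moves:
  plan:
    - [-1,4,2,0,0.2]
    - [-3,8,2,0,0.2]
    - [-5,12,2,0,0.2]
    - [-7,16,2,0,0.2]
    - [-9,20,2,0,0.2]
    - [-11,24,2,0,0.2]
    - [-11,24,2,0,0.2]
    - [-11,24,2,0,0.2]

```text
clock: 10.22
tcp_pos: [0.5116, 0.1167, 0.2315]
eef_rot: [-0.006, 0.759, 0.651, -0.004]
ft_force: [-1.0, 0.0, 0.8]
grip_width: 0.599
```

Run:
```python
from plant import robot
from h import *
s=robot.get_state();print(s["clock"],s["tcp_pos"],s["ft_force"])
a=robot.capture("top");b=robot.capture("side")
for n,c,bx in(("top",a,(100,220,340,490)),("side",b,(130,340,360,510))):
    W=cloud(c);i=c["img"].astype(int)
    m=(i.max(2)<50)&(W[...,2]>.08)&(W[...,2]<.125)&(W[...,0]>.56)&(W[...,1]>-.185)&(W[...,1]<-.07)&(W[...,0]<.68)
    P=W[m];print(n,len(P),np.median(P,0) if len(P) else 0)
    # screen plane
    g=(i[...,1]>i[...,0]+12)&(W[...,2]>.05)&(abs(W[...,0]-.5)<.12)&(abs(W[...,1]+.25)<.12)
    Q=W[g];v=np.linalg.svd(Q-Q.mean(0),full_matrices=False)[2][2];print("tilt",len(Q),np.arccos(abs(v[2])))
im=np.hstack([cv2.resize(a["img"][90:230,220:500],(400,300)),cv2.resize(b["img"][90:345,300:510],(400,486))[:300*486//486][:300]]) if 0 else b["img"]
cv2.imwrite("pics/end.png",im[:,:,::-1]);cv2.imwrite("pics/endt.png",a["img"][:,:,::-1])
```

```text
10.2167 [0.51164546 0.11671876 0.23152983] [-0.95994373  0.03356415  0.83672515]
top 93 [ 0.61635148 -0.12637586  0.10470148]
tilt 1167 0.7482333548245774
side 131 [ 0.61726798 -0.13172758  0.10687349]
tilt 1191 0.7509284540169424
```

View pics/end.png

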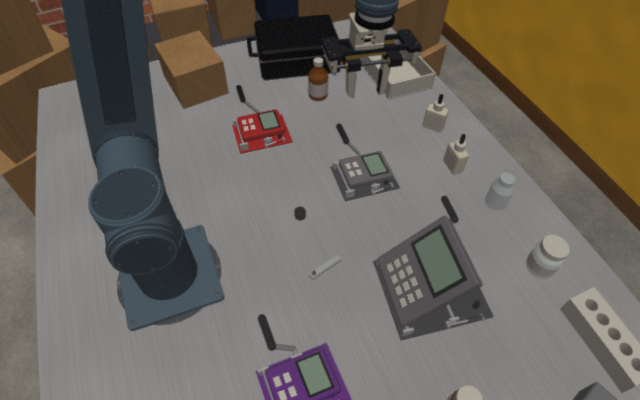

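The large meter at (432,270) stands sloped on its leg, with its handle leaning to +x at (450,208). Its tilt measures 0.75. The small grey meter (364,170) and both look-alikes are still folded, and the gripper is clear of everything.

```bash
python3 -c "
from plant import robot
print(robot.get_state()['qvel'].round(4));print(robot.hand_in())"
```

```text
[-0.0403  0.0197 -0.0132 -0.0059 -0.0004 -0.0023]
the job is handed in; nothing more can be done
None
```

The larger meter now stands sloped on its locked prop leg, and the job was handed in at about 10.3 s; no verdict was reported. I swung its crank handle over with the fingers loosely around it, then backed off and lifted clear.

**Last checks:**
- **Leg lock:** a small extra push met about 15 N with almost no movement, so the leg is on its stop. After release the handle stayed at (0.617, −0.13), axis about 98 mm high, where the locked position should be (99 mm).
- **Meter tilt:** 0.748 rad from the top camera and 0.751 rad from the side camera, against the required 0.65 to 0.85.
- **Other meters:** the side picture shows the small grey meter and both look-alikes still folded.
- **Contact:** the gripper is well clear, with only about 1 N of sensor offset on the wrist.

**What disagreed:** the first try passed over the handle without touching it. Both the wrist and side cameras showed the real fingertips about 36 mm behind the reported TCP, so I corrected for that on the second try. The arm's joint speeds were small but not quite zero when I handed in (up to 0.04 rad/s).

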